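# Lay the pump bottle down on its tilting rest

## Robot

A 6-joint arm with a two-finger parallel gripper is mounted at the origin on a cart in front of the work surface, level with it; the furniture and walls round the work are solid. World frame = base frame: x ahead of the robot, y to its left, z up, the work surface at z = 0. Lengths are in m, angles in rad, forces in N, time in s.
With the tool pointing down it reaches from about 0.35 to 0.95 m from the base axis. Payload 17.4 kg.
Tool frame: the origin (TCP) lies between the finger pads; the fingertips stand 14 mm ahead of it and the grasp point (between the pads) lies 5 mm behind it (r.tip_extent is the distance from the TCP to the fingertips, in m); z points along the fingers, y is the line along which they close (so a half turn about z gives the same grasp; the last joint's range is limited). The gripper opens to 93 mm and grips with 3 to 60 N. Pads are 15 mm wide; open, the fingers measure 128 mm over their backs; the gripper's body (75 mm by 188 mm) begins 65 mm behind the grasp point.
Start: joints at [1.187, 0.116, 1.442, -0, 1.584, -0.038], TCP at [0.229, 0.635, 0.196] pointing down, gripper open.
Joint ranges: [-2.83, 2.83], [-0.83, 2.19], [0.07, 2.5], [-1.14, 4.28], [0.01, 3], [-2.97, 2.97]. Speed limits (rad/s): [1.89, 1.89, 2.22, 3.14, 3.14, 3.14].

## Interface

Orientations are given as a rotation vector (axis times angle).
In Python, from station import r gives the robot as it stands.
- The arm moves only by the tool drive_tool, never from a script. Its argument "motion" is a list that holds one entry, the list of rows, each a list of 7 numbers: the shift along the tool's x, y, z each as a share of 0.05 m, from -1 to 1, then the turn, a rotation vector about the tool's x, y, z each as a share of 0.08 rad, from -1 to 1, then the finger opening in mm, from 0 to 93. In form: [[[tx, ty, tz, rx, ry, rz, fingers], ...]]. A call has 1 to 12 rows; each row shifts and turns the commanded pose from where the row before left it, along the tool's axes as they then stand; what a row does not reach is not made up. A row lasts 1/10 s, in which the tool goes at most 50 mm and 8.59 degrees, less where a joint would pass 70% of its speed; a pose out of reach is approached as far as the arm can. A call with a number of a shift or a turn outside -1 to 1 is refused whole. A call with a gripper value outside its range is refused whole. The fingers move at their own pace and stop on an object; "newtons" is the grip in N (left out, the last holds). Time passes only in rows, so rows that do not move let the fingers close. It gives the time, the measured TCP pose, the force, the opening and the grip force at its end, in the units of the state.
- r.get_state(): the state, without advancing time (a new reading comes with each control period).
- r.camera(name): name is "side" or "top"; returns a dict with "image" (420x560x3 uint8, blue, green, red), "camera_matrix" (3x3 intrinsics, pixels), "extrinsics" (4x4, takes a point from world to camera coordinates). Camera axes: x right, y down, z forward; pixel columns grow to the right and rows downward; lengths in m; the calibration is good to about 2 mm. A picture is of the moment at which its call begins. There is no depth.
- r.close_job(): hands the job in; it is judged then, once.
The state is a dict: "time_s": time; "q": joint angles; "qd": joint speeds; "effort": joint torques, N m; "ee_pos": TCP position; "eef_rot": TCP orientation; "force": force on the tool from outside, world axes, zero at the start; "ft_torque": the same for the moment, N m; "width": opening from 0.0 (shut) to 1.0 (fully open); "gripper_force": force on a finger pad.
Only numpy, scipy, OpenCV 4.12 (cv2) and the standard library are available. Lean on these libraries where they do the work, as an engineer would, in place of code of your own. Each camera call takes 0.05 s, during which the arm holds its last target. There are 200 camera calls.

## Task

Lay the tall pump bottle on its side: the flap of its tilting rest must lie fully down with the bottle lying lengthways on it. First push the pipette tip box along the bench so that it is clear of where the flap and bottle will lie, then push the upper part of the bottle over against the upright flap and lower both gently until the flap stops. Only push and touch with the fingers, do not pinch or lift anything, and leave the two small bottles and the beaker where they stand.

Things in the scene. Friction and masses are not known exactly. Their poses are not given: they have to be found in the camera images.
- rest_base: fixed base of the tilting rest: two low aluminium bearing blocks on the bench, 18 mm high, 132 mm apart over their outsides. Origin on the bench midway between them, directly below the hinge line; its x axis points level the way the flap and bottle tip over, its y axis runs along the hinge line, z up
- flap (a joint): flap angle in rad: 0 upright, 1.57 fully down and level along +x of rest_base (its stop). Hinge line: x = 0 of rest_base, 9 mm above the bench. Stiff: friction of about 0.45 N m holds flap and bottle at any angle, so they go down only as far as they are pushed (some 4 to 8 N at 110 mm from the hinge)
- flap_end (a point): middle of the free edge of the flap, on the face towards the bottle, 132 mm from the hinge line. The flap is an aluminium plate 104 mm wide and 4 mm thick with 12 mm lips along both sides (98 mm between them) on the bottle's side; its face is at x = 0 of rest_base when upright, 9 mm above the bench when down
- pump_bottle: hand-gel bottle with pump head, 179 mm tall, about 0.3 kg: rounded body 42 mm thick (its x) and 68 mm wide (its y), 39 mm thick at 104 mm height, then shoulder, narrow neck, and spout to its +y. Stands upright a few mm behind the upright flap (-x side of rest_base), broad side to it. Origin: centre of the underside; z along the bottle; x points to the flap
- tip_box: pipette tip box with clear lid (does not open), 72 mm (its x) by 122 mm (its y), 64 mm high, 0.15 kg, loose on the bench in front of the flap, where that will come down; its y runs roughly along x of rest_base. Origin: centre of the underside. Clear when the origin is over 115 mm to either side of rest_base along y, or over 255 mm in front along x
- brown_bottle: brown bottle with black cap, 54 mm diameter, 108 mm tall, stands beside the rest; leave alone. Origin: centre of its underside
- white_bottle: white bottle with black cap, 48 mm diameter, 92 mm tall, stands beyond the place where the flap comes down; leave alone. Origin: centre of its underside
- beaker: empty clear beaker, 55 mm diameter, 68 mm tall, stands on the bench behind the pump bottle; leave alone. Origin: centre of its underside
There are look-alikes about, which are no part of the job. Of the things that look like the pump_bottle, take the one that is farthest to the robot's right at the start. Of the things that look like the rest_base, the larger one is meant.

How it is judged:
By the outcome, as a careful person would: the job done as asked, in the order asked, and still so for the second after the job is handed in, with the robot touching nothing.
It also fails if it takes over 72 s, if anything falls off the work surface, if the arm or the gripper's body presses on something with over 40 N, if the wrist force passes 120 N, or if a joint passes its speed limit or range.

## Working session

There is one attempt and no reset: what is moved stays moved. The work goes in short steps, Python scripts to look and compute and a tool call to move; the robot and the scene stay as the last step left them, time stands still between calls to the robot, and variables do not carry over. Pictures are saved under pics/ and viewed, at most 10 in all, crops included, and the job is handed in when it is done.

Besides the shell and the picture viewer there is one more tool, called after ">>>" as a command line: name --argument value ..., lists and objects as JSON in quotes. drive_tool: Moves the arm, as the interface text tells. Its arguments: {"type":"object","properties":{"motion":{"type":"array","items":{"type":"array","items":{"type":"array","items":{"type":"number"}}}},"newtons":{"type":"number"}},"required":["motion"]}

```bash
mkdir -p pics
python3 - <<'E'
from station import r
import cv2,numpy as np,pickle
s=r.get_state();print({k:np.round(s[k],3) for k in s})
d={}
for n in("side","top"):
    c=r.camera(n);d[n]=(c["camera_matrix"],c["extrinsics"]);cv2.imwrite(f"pics/{n}0.png",cv2.resize(c["image"],(800,600),interpolation=cv2.INTER_CUBIC))
    print(n,c["camera_matrix"],c["extrinsics"])
pickle.dump(d,open("cal.pkl","wb"))
E
```

```text
{'time_s': np.float64(0.0), 'q': array([ 1.187,  0.116,  1.442,  0.   ,  1.584, -0.038]), 'qd': array([ 0.002,  0.001, -0.002, -0.   , -0.001,  0.002]), 'effort': array([-6.0000e-03, -7.2129e+01, -6.2258e+01,  7.8000e-02,  2.4000e-02,
       -0.0000e+00]), 'ee_pos': array([0.229, 0.635, 0.196]), 'eef_rot': array([-5.400e-01, -3.095e+00,  2.000e-03]), 'force': array([-0.063,  0.012,  0.108]), 'ft_torque': array([ 0.005, -0.005, -0.001]), 'gripper_force': np.float64(0.0), 'width': np.float64(0.999)}
side [[449.82935786   0.         279.36474379]
 [  0.         449.82935786 218.01387942]
 [  0.           0.           1.        ]] [[ 8.49238420e-01 -5.28009451e-01  3.54722913e-04 -3.20514410e-01]
 [-2.84772595e-01 -4.58587301e-01 -8.41785161e-01  3.79274646e-01]
 [ 4.44633192e-01  7.14775285e-01 -5.39812576e-01  5.68477246e-01]
 [ 0.00000000e+00  0.00000000e+00  0.00000000e+00  1.00000000e+00]]
top [[406.95631003   0.         280.96668837]
 [  0.         406.95631003 212.679646  ]
 [  0.           0.           1.        ]] [[ 0.01791889 -0.99982357  0.00563318  0.26180081]
 [-0.99611453 -0.01833772 -0.08613697  0.54731941]
 [ 0.08622507 -0.00406782 -0.99626738  1.05219776]
 [ 0.          0.          0.          1.        ]]
```

View pics/side0.png

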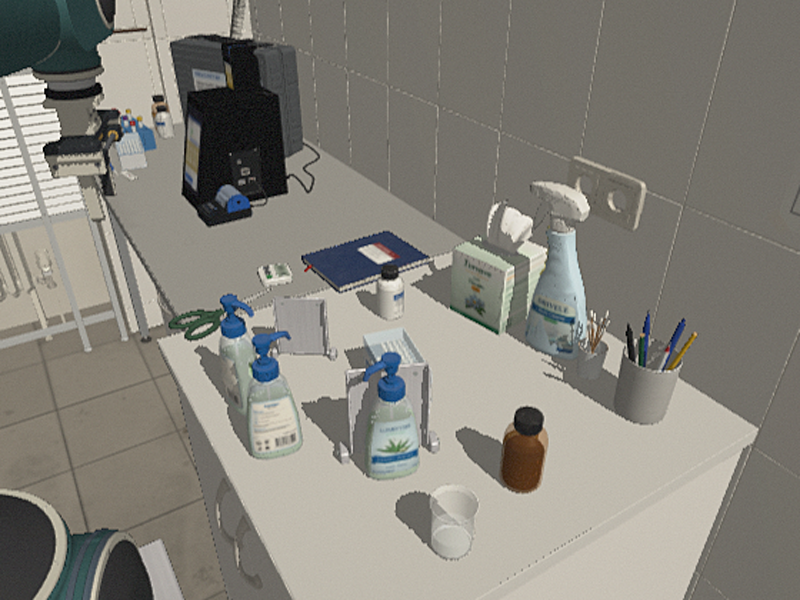

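View pics/top0.png

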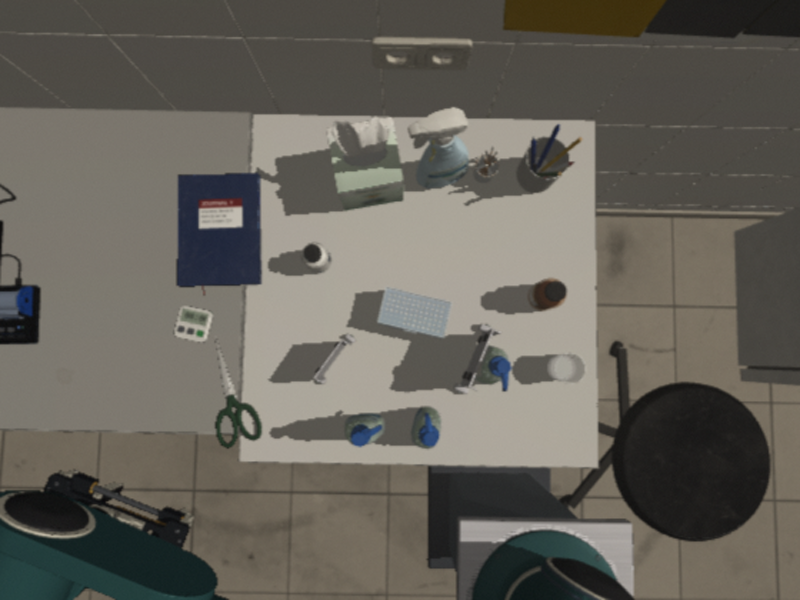

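Side: target bottle (392,415) stands behind the larger rest (345–435, 360–460), with the tip box behind that at (395,350), brown bottle (525,450), beaker (453,520). Top: rest (478,358), bottle (500,365), tip box (415,312), white bottle (316,256), brown (548,293), beaker (565,367).

```bash
python3 - <<'E'
import cv2
for n,(x,y,w,h) in {"top":(370,260,240,180),"side":(320,300,280,210)}.items():
    im=cv2.imread(f"pics/{n}0.png");cv2.imwrite(f"pics/{n}0c.png",cv2.resize(im[y:y+h,x:x+w],(800,600),interpolation=cv2.INTER_CUBIC))
E
cat > h.py <<'E'
import pickle,numpy as np
d=pickle.load(open("cal.pkl","rb"))
def w(n,u,v,z):  # u,v in 800x600 picture; world point at height z
    K,E=d[n];R,t=E[:3,:3],E[:3,3]
    ray=R.T@np.linalg.inv(K)@[(u+.5)*.7-.5,(v+.5)*.7-.5,1];c=-R.T@t
    return c+ray*(z-c[2])/ray[2]
def p(n,P):
    K,E=d[n];q=K@(E[:3,:3]@np.array(P)+E[:3,3]);return ((q[:2]/q[2])+.5)/.7-.5
E
```

```text
(no output)
```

View pics/top0c.png

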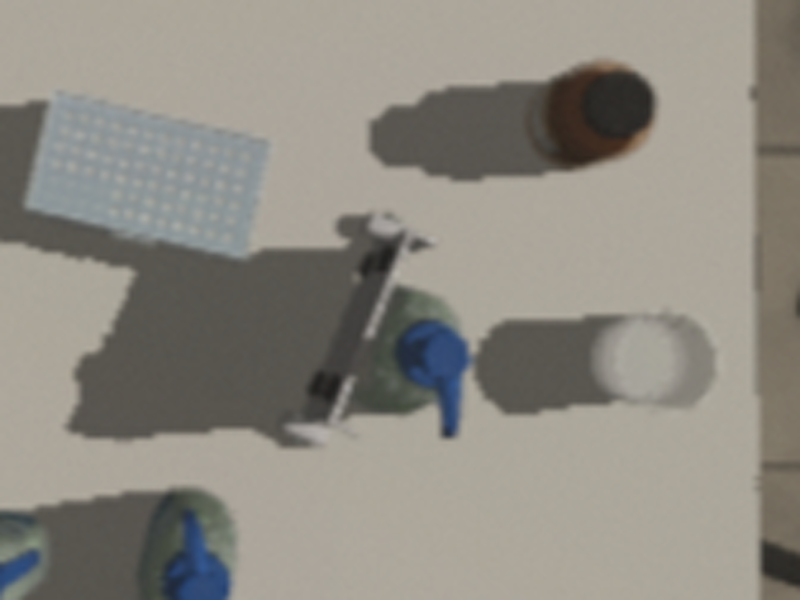

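View pics/side0c.png

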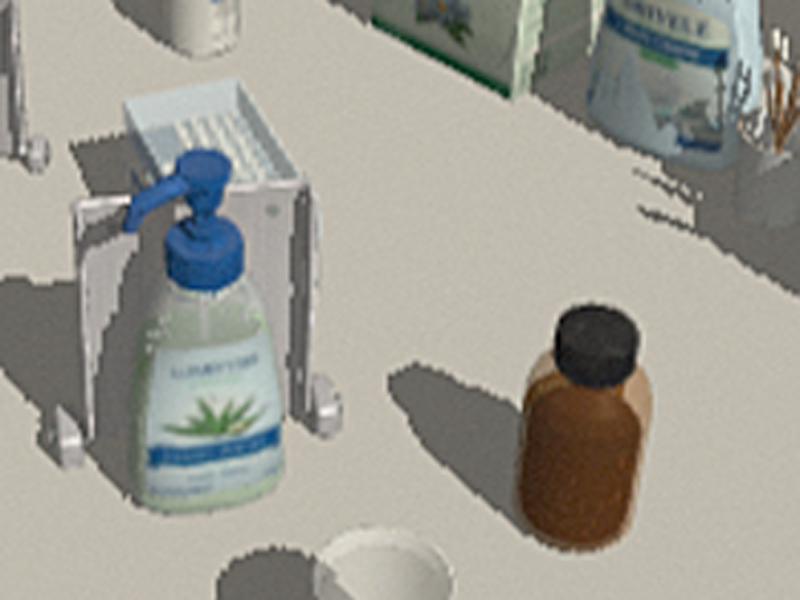

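Top crop: bearing blocks (383,222)/(308,432), pump head (432,348), box lid corners (55,92),(270,140),(247,257),(25,207), brown cap (620,103), beaker rim (640,358). Side crop: flap top corners (75,205)/(305,185), bearings (65,440)/(322,405).

Run:
```python
from h import *
np.set_printoptions(precision=4,suppress=True)
T=lambda u,v,z:w("top",370+u*.3,260+v*.3,z)
S=lambda u,v,z:w("side",320+u*.35,300+v*.35,z)
a,b=T(383,222,.018),T(308,432,.018);print("bear",a,b,np.linalg.norm(a-b),(a+b)/2)
a2,b2=S(322,395,.018),S(67,420,.018);print("bearS",a2,b2,(a2+b2)/2)
c,e=S(305,185,.141),S(75,205,.141);print("flaptopS",c,e,np.linalg.norm(c-e),(c+e)/2)
y=(a-b)/np.linalg.norm(a-b);print("yaxis ang",np.degrees(np.arctan2(y[1],y[0])))
y=(c-e)/np.linalg.norm(c-e);print("yaxis angS",np.degrees(np.arctan2(y[1],y[0])))
print("pump T",T(432,348,.176),"S",S(205,160,.176))
q=[T(*k,.064) for k in((55,92),(270,140),(247,257),(25,207))];print("box",np.array(q),np.mean(q,0))
print("brown",T(620,103,.108),S(597,320,.108),"beaker",T(640,358,.068),"white",w("top",312,252,.092))
print("others",w("top",430,436,.176),w("top",362,436,.176),"edges",w("top",596,467,0),w("top",240,461,0),w("top",594,122,0))
print("spout T", T(449,432,.165), "cam",[ -E[:3,:3].T@E[:3,3] for K,E in d.values()])
print("smallrest",w("top",348,340,.018),w("top",320,380,.018))
```

```text
bear [0.5038 0.1166 0.018 ] [0.3874 0.1573 0.018 ] 0.1233327974019502 [0.4456 0.1369 0.018 ]
bearS [0.5004 0.113  0.018 ] [0.3911 0.1616 0.018 ] [0.4457 0.1373 0.018 ]
flaptopS [0.4917 0.1195 0.141 ] [0.4004 0.1597 0.141 ] 0.09977729954705154 [0.446  0.1396 0.141 ]
yaxis ang -19.258561087446118
yaxis angS -23.764662301921074
pump T [0.4368 0.1166 0.176 ] S [0.44   0.1175 0.176 ]
box [[0.5678 0.2993 0.064 ]
 [0.5442 0.184  0.064 ]
 [0.4816 0.1956 0.064 ]
 [0.506  0.314  0.064 ]] [0.5249 0.2482 0.064 ]
brown [0.5625 0.0087 0.108 ] [0.5687 0.0127 0.108 ] beaker [ 0.432 -0.012  0.068] white [0.6246 0.4296 0.092 ]
others [0.3241 0.2245 0.176 ] [0.3223 0.3301 0.176 ] edges [ 0.2489 -0.0929  0.    ] [0.2487 0.5641 0.    ] [ 0.9067 -0.0962  0.    ]
spout T [0.3971 0.1064 0.165 ] cam [array([ 0.1274, -0.4016,  0.6263]), array([0.4498, 0.2761, 1.0939])]
smallrest [0.4744 0.3694 0.018 ] [0.4002 0.4189 0.018 ]
```

>>> drive_tool --motion '[[[0,0,-1,0,0,0,60],[-0.56,-0.46,-0.2,0,0,0,60],[-0.56,-0.46,0,0,0,0,60],[-0.56,-0.46,0,0,0,0,60],[-0.56,-0.46,0,0,0,0,60],[-0.56,-0.46,0,0,0,0,60],[-0.56,-0.46,0,0,0,0,60],[-0.56,-0.46,0,0,0,0,60],[-0.56,-0.46,0,0,0,0,60],[-0.56,-0.46,0,0,0,0,60],[-0.56,-0.46,0,0,0,0,60],[-0.56,-0.46,0,0,0,0,60]]]'

```text
time_s: 1.3
ee_pos: [0.4332, 0.2912, 0.2562]
eef_rot: [-0.54, -3.095, 0.0]
force: [1.1, 0.9, 0.0]
width: 0.647
gripper_force: 0.0
```

>>> drive_tool --motion '[[[-0.58,-0.36,0,0,0,0,60],[0,0,0,0,0,-0.9,60],[0,0,0.4,0,0,-0.9,60],[0,0,0.8,0,0,0,60],[0,0,0.8,0,0,0,60],[0,0,0.8,0,0,0,60],[0,0,0.7,0,0,0,60],[0,0,0.4,0,0,0,60],[0,0,0.26,0,0,0,60]]]'

```text
time_s: 2.2
ee_pos: [0.4532, 0.2654, 0.0463]
eef_rot: [-0.316, -3.124, 0.002]
force: [0.6, 0.0, 0.4]
width: 0.645
gripper_force: 0.0
```

>>> drive_tool --motion '[[[-0.24,0,0,0,0,0,60],[-0.24,0,0,0,0,0,60],[-0.16,0,0,0,0,0,60],[-0.2,0,0,0,0,0,60],[-0.2,0,0,0,0,0,60],[-0.2,0,0,0,0,0,60],[-0.2,0,0,0,0,0,60],[-0.2,0,0,0,0,0,60],[-0.2,0,0,0,0,0,60],[-0.2,0,0,0,0,0,60],[-0.2,0,0,0,0,0,60],[-0.2,0,0,0,0,0,60]]]'

```text
time_s: 3.4
ee_pos: [0.5743, 0.2413, 0.0483]
eef_rot: [-0.316, -3.126, 0.0]
force: [0.1, -0.4, -0.1]
width: 0.649
gripper_force: 0.0
```

>>> drive_tool --motion '[[[-0.2,0,0,0,0,0,60],[-0.16,0,0,0,0,0,60],[-0.1,0,0,0,0,0,60],[-0.06,0,0,0,0,0,60],[0.2,0,0,0,0,0,60],[0.3,0,-0.3,0,0,0,60],[0,0,-1,0,0,0,0],[0,0,-1,0,0,0,0],[0,0,-1,0,0,0,0],[0,0,-1,0,0,0,0],[0,0,-1,0,0,0,0]]]'

```text
time_s: 4.5
ee_pos: [0.5731, 0.2413, 0.3156]
eef_rot: [0.316, 3.125, 0.0]
force: [0.3, 0.2, -0.1]
width: 0.265
gripper_force: 0.0
```

Run:
```python
from station import r
import cv2
cv2.imwrite("pics/top1.png",cv2.resize(r.camera("top")["image"],(800,600),interpolation=cv2.INTER_CUBIC))
print(r.get_state()["q"],r.get_state()["ee_pos"])
```

```text
[ 3.57444401e-01 -9.14841230e-03  1.36586073e+00  1.21690715e-04
  1.77511369e+00 -1.01193191e+00] [0.57412355 0.24169004 0.32488174]
```

View pics/top1.png

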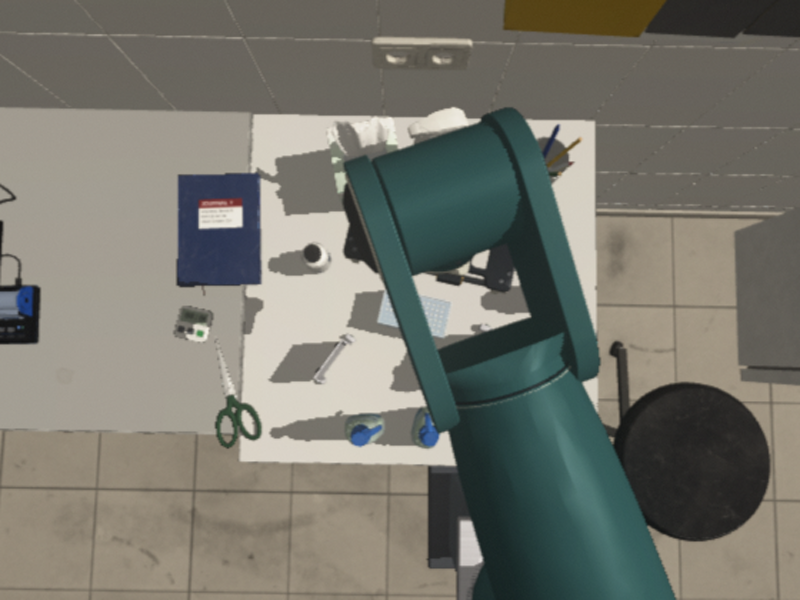

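The box still appears at (415,312), the same as before. I need the side view to see what happened.

Run:
```python
from station import r
import cv2
from h import *
cv2.imwrite("pics/side1.png",cv2.resize(r.camera("side")["image"],(800,600),interpolation=cv2.INTER_CUBIC))
a,b=cv2.imread("pics/top0.png").astype(int),cv2.imread("pics/top1.png").astype(int)
print(abs(a-b)[285:335,375:395].mean(), p("top",(.574,.2415,.32)),p("side",(.574,.2415,.32)))
```

```text
40.26566666666667 [425.70895615 262.07565554] [430.16476286 183.45998005]
```

View pics/side1.png

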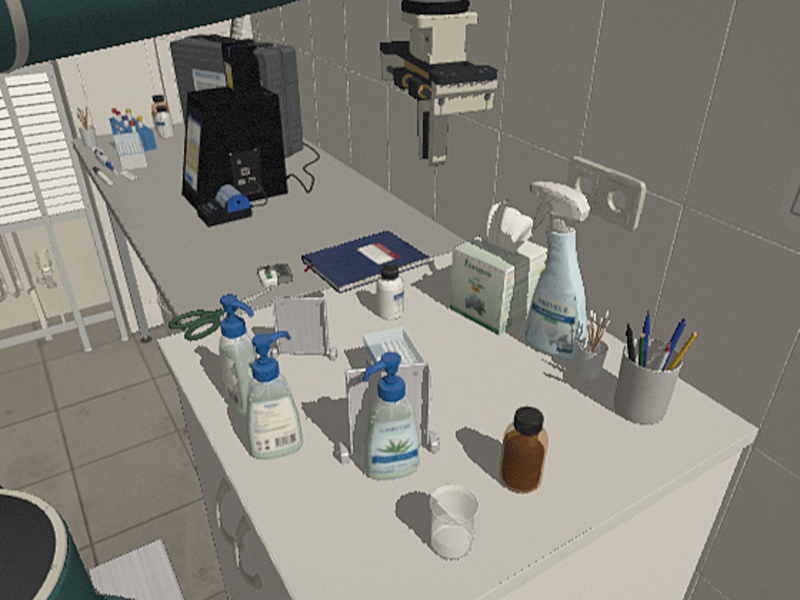

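Side view: box untouched at (395,350); gripper fingertips at (437,162), TCP near (435,150), though the projection predicts (430,183). I'll check this offset against the start picture.

Run:
```python
from station import r
import cv2
from h import *
s=r.get_state();print(s["time_s"],s["ee_pos"],s["eef_rot"],s["width"],s["force"],r.tip_extent,np.abs(s["qd"]).max())
print("start tip",p("side",(.229,.635,.182)),"now tip",p("side",s["ee_pos"]-[0,0,.014]))
a=cv2.imread("pics/side0.png")[90:250,30:150];b=cv2.imread("pics/side1.png")[20:200,370:510]
cv2.imwrite("pics/cmp.png",np.hstack([cv2.resize(a,(400,533)),cv2.resize(b,(400,533))]))
```

```text
4.6 [0.574577   0.24185349 0.32143435] [0.31494912 3.1170141  0.00690601] 0.17793034793206375 [ 0.15948238 -0.37518763  0.12586746] 0.014 0.11320813759194612
start tip [110.38778853 230.01795825] now tip [430.12511049 192.51368854]
```

View pics/cmp.png

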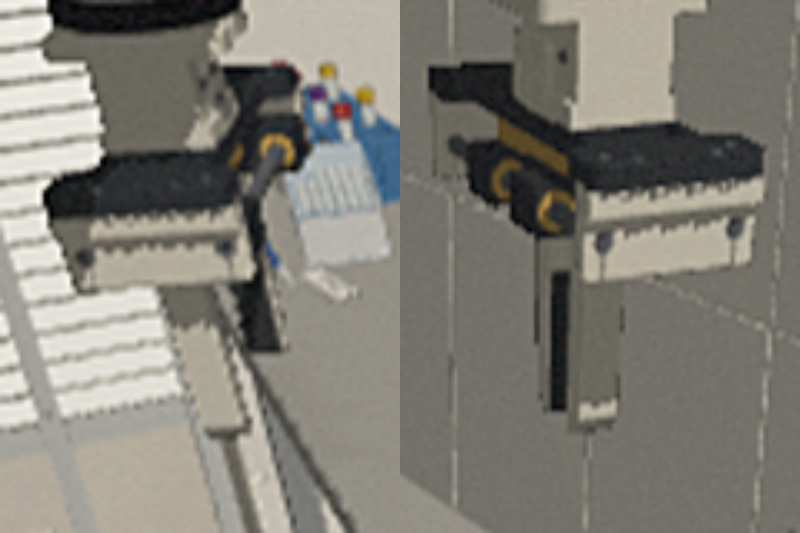

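Fingertip midpoints in the start picture are (102,207) and now (431,162), both about 45 mm above where the reported pose puts them. That explains why the fingers passed over the box. I'll estimate the offset.

Run:
```python
from station import r
from h import *
from scipy.optimize import least_squares
np.set_printoptions(precision=4,suppress=True)
obs=[((.229,.635,.182),(102,207)),((.5743,.2418,.3105),(431,162))]
f=lambda o:np.concatenate([p("side",np.array(P)+o)-q for P,q in obs])
s=least_squares(f,[0,0,0]);print(s.x,s.fun, "z-only",least_squares(lambda z:f(np.array([0,0,z[0]])),[0]).x)
# joint zero offset alternative: planar arm, fit base yaw + z
def g(v):
    o=[]
    for P,q in obs:
        c,sn=np.cos(v[0]),np.sin(v[0]);P=np.array(P);o.append(p("side",[c*P[0]-sn*P[1],sn*P[0]+c*P[1],P[2]+v[1]])-q)
    return np.concatenate(o)
s=least_squares(g,[0,0]);print(s.x,s.fun)
print(p("top",(.229,.635,.24)),p("top",(.229,.635,.285)))
```

```text
[-0.0039 -0.0057  0.0411] [ 0.1195  0.8444 -0.0959 -0.6778] z-only [0.0388]
[0.0024 0.0385] [ 1.3028  0.6758 -1.1791 -0.8228]
[144.1703 504.9312] [129.6641 513.5289]
```

>>> drive_tool --motion '[[[0.8,0,0,0,0,0,60],[0.8,0,0,0,0,0,60],[0.8,0.04,0,0,0,0,60],[0,0,0.6,0,0,0,60],[0,0,0.9,0,0,0,60],[0,0,0.9,0,0,0,60],[0,0,0.9,0,0,0,60],[0,0,0.9,0,0,0,60],[0,0,0.8,0,0,0,60],[0,0,0.6,0,0,0,60],[0,0,0.3,0,0,0,60]]]'

```text
time_s: 5.7
ee_pos: [0.4553, 0.2666, 0.0154]
eef_rot: [-0.316, -3.123, 0.003]
force: [0.3, -0.3, 0.3]
width: 0.644
gripper_force: 0.0
```

>>> drive_tool --motion '[[[-0.2,0,0.14,0,0,0,60],[-0.2,0,0,0,0,0,60],[-0.2,0,0,0,0,0,60],[-0.2,0,0,0,0,0,60],[-0.2,0,0,0,0,0,60],[-0.2,0,0,0,0,0,60]]]'

```text
time_s: 6.3
ee_pos: [0.5173, 0.2551, 0.0119]
eef_rot: [0.317, 3.125, 0.001]
force: [-2.8, 0.1, 1.1]
width: 0.649
gripper_force: 1.0
```

Run:
```python
from station import r
import cv2,numpy as np
c=r.camera("side")["image"];i=cv2.resize(c,(800,600),interpolation=cv2.INTER_CUBIC)
a=cv2.imread("pics/side0.png")[230:530,260:560];cv2.imwrite("pics/side2.png",cv2.resize(i[230:530,260:560],(600,600)))
print(r.get_state()["ee_pos"],r.get_state()["force"])
```

```text
[0.51830136 0.25478235 0.01179557] [-0.26902586 -0.90304805  0.32456394]
```

View pics/side2.png

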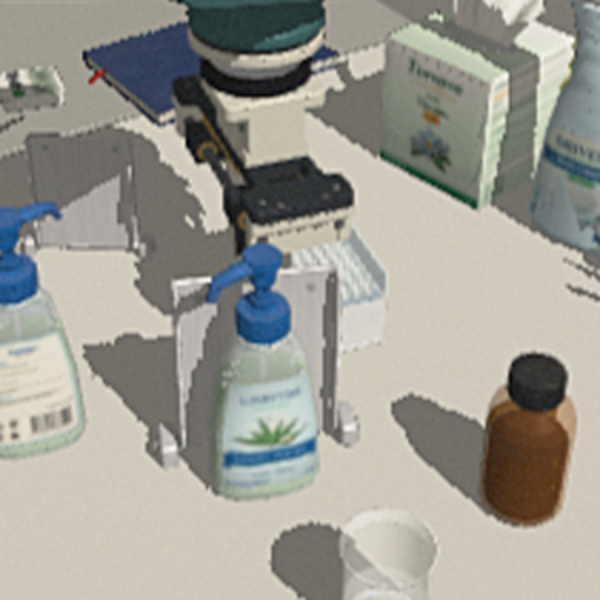

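The box is now ahead of the fingers (lid at (340,275) in the crop) and moving, so I'll continue the push.

>>> drive_tool --motion '[[[-0.2,0,0,0,0,0,60],[-0.2,0,0,0,0,0,60],[-0.2,0,0,0,0,0,60],[-0.2,0,0,0,0,0,60],[-0.2,0,0,0,0,0,60],[-0.2,0,0,0,0,0,60],[-0.2,0,0,0,0,0,60],[-0.14,0,0,0,0,0,60],[-0.1,0,0,0,0,0,60],[-0.06,0,0,0,0,0,60],[0.1,0,0,0,0,0,60],[0.3,0,0,0,0,0,60]]]'

```text
time_s: 7.55
ee_pos: [0.5796, 0.2421, 0.0111]
eef_rot: [0.317, 3.125, -0.0]
force: [-0.4, -0.4, 0.7]
width: 0.647
gripper_force: 0.0
```

>>> drive_tool --motion '[[[0,0,-0.6,0,0,0,0],[0,0,-1,0,0,0,0],[0,0,-1,0,0,0,0],[0,0,-1,0,0,0,0],[0,0,-1,0,0,0,0],[0,0,-1,0,0,0,0],[0,0,-0.4,0,0,0,0]]]'

```text
time_s: 8.25
ee_pos: [0.5789, 0.2427, 0.3171]
eef_rot: [0.315, 3.12, 0.004]
force: [0.1, 0.2, 0.8]
width: 0.094
gripper_force: 0.0
```

>>> drive_tool --motion '[[[0,0,0,0,0,0.99,0],[0,0,0,0,0,0.99,0],[0,0,0,0,0,0.99,0],[0,0,0,0,0,0.99,0],[0,0,0,0,0,0.99,0],[0,0,0,0,0,0.99,0],[0,0,0,0,0,0.99,0],[0,0,0,0,0,0.99,0],[0,0,0,0,0,0.99,0],[0,0,0,0,0,0.99,0],[0,0,0,0,0,0.99,0],[0,0,0,0,0,0.99,0]]]'

```text
time_s: 9.45
ee_pos: [0.5785, 0.2425, 0.3113]
eef_rot: [-1.715, -2.632, -0.0]
force: [-0.1, -0.5, -0.4]
width: 0.009
gripper_force: 0.0
```

>>> drive_tool --motion '[[[0,0,0,0,0,0.99,0],[0,0,0,0,0,0.99,0],[0,0,0,0,0,0.99,0],[0,0,0,0,0,0.99,0],[0,0,0,0,0,0.99,0],[0,0,0,0,0,0.99,0],[0,0,0,0,0,0.99,0],[0,0,0,0,0,0.99,0],[0,0,0,0,0,0.99,0],[0,0,0,0,0,0.9,0]]]'

```text
time_s: 10.45
ee_pos: [0.5785, 0.2425, 0.3113]
eef_rot: [-2.591, -1.776, 0.0]
force: [0.3, 0.2, 0.4]
width: 0.003
gripper_force: 0.0
```

```bash
cat > st.py <<'E'
from station import r
from h import *
from scipy.spatial.transform import Rotation as Ro
np.set_printoptions(precision=4,suppress=True)
X=np.array([np.cos(np.radians(69.3)),np.sin(np.radians(69.3)),0]);Y=np.array([-X[1],X[0],0]);O=np.array([.4456,.137,0]);Z=np.array([0,0,1.])
B=np.array([X,Y,Z])          # world->rest rotation
def state():
    s=r.get_state();R=Ro.from_rotvec(s["eef_rot"]).as_matrix();return s,R
E
python3 - <<'E'
from st import *
import cv2
s,R=state();print(s["time_s"],s["q"],s["ee_pos"]);print("tool axes in rest (cols)\n",B@R,"pos rest",B@(s["ee_pos"]-O))
cv2.imwrite("pics/side3.png",cv2.resize(r.camera("side")["image"],(800,600),interpolation=cv2.INTER_CUBIC))
# target state TCP: tool tilt .9 later; first hover above/behind
t=O+X*(-.12)+Y*(-.005)+Z*.32
print("shift tool",R.T@(t-s["ee_pos"])/.05)
E
```

```text
10.45 [0.3563 0.0051 1.3734 0.     1.7631 0.7252] [0.5785 0.2425 0.3113]
tool axes in rest (cols)
 [[ 1.     -0.0076 -0.    ]
 [-0.0076 -1.      0.    ]
 [-0.     -0.     -1.    ]] pos rest [ 0.1457 -0.087   0.3113]
shift tool [-5.3261 -1.6002 -0.1747]
```

>>> drive_tool --motion '[[[-0.67,-0.2,0,0,0,0,0],[-0.67,-0.2,0,0,0,0,0],[-0.67,-0.2,0,0,0,0,0],[-0.67,-0.2,0,0,0,0,0],[-0.67,-0.2,0,0,0,0,0],[-0.67,-0.2,0,0,0,0,0],[-0.67,-0.2,0,0,0,0,0],[-0.67,-0.2,0,0,0,0,0]]]'

```text
time_s: 11.3
ee_pos: [0.4073, 0.0202, 0.311]
eef_rot: [2.586, 1.783, 0.001]
force: [-0.5, -0.0, -0.4]
width: 0.009
gripper_force: 0.0
```

>>> drive_tool --motion '[[[0,0,0,0,1,0,0],[0,0,0,0,1,0,0],[0,0,0,0,1,0,0],[0,0,0,0,1,0,0],[0,0,0,0,1,0,0],[0,0,0,0,1,0,0],[0,0,0,0,1,0,0],[0,0,0,0,1,0,0],[0,0,0,0,1,0,0],[0,0,0,0,1,0,0],[0,0,0,0,1,0,0],[0,0,0,0,1,0,0]]]'

```text
time_s: 12.5
ee_pos: [0.4085, 0.0212, 0.3112]
eef_rot: [-1.975, -1.361, -1.034]
force: [0.3, 0.5, -0.9]
width: 0.004
gripper_force: 0.0
```

Run:
```python
from st import *
import cv2
s,R=state();print(s["time_s"],s["q"],s["ee_pos"],s["force"]);print("tool axes in rest (cols)\n",B@R,"pos rest",B@(s["ee_pos"]-O))
c=s["ee_pos"]
for nm,P in(("world-shift tip",c+Z*.041+R@[0,0,.014]),("tool-shift tip",c+R@[0,0,-.027])): print(nm,p("side",P))
i=cv2.resize(r.camera("side")["image"],(800,600),interpolation=cv2.INTER_CUBIC);cv2.imwrite("pics/side4.png",i)
```

```text
12.5 [-0.6946 -0.5456  2.0403  0.9556  1.8829 -0.1298] [0.4085 0.0212 0.3112] [ 0.3086  0.5399 -0.932 ]
tool axes in rest (cols)
 [[ 0.571  -0.0041  0.8209]
 [-0.0008 -1.     -0.0044]
 [ 0.8209  0.0019 -0.571 ]] pos rest [-0.1214 -0.0063  0.3112]
world-shift tip [413.6832 265.1482]
tool-shift tip [421.2798 300.4204]
```

View pics/side4.png

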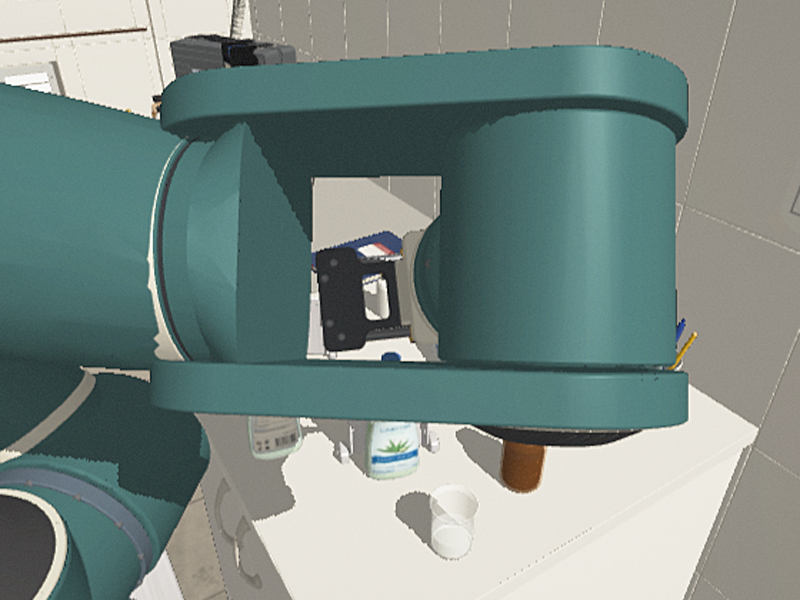

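Side view: the arm hides the tip, but the gripper body shows through the yoke window (left end u≈318, v 245–350). I'll compare that with the two offset hypotheses (world-shift or tool-shift), and check the box lid in side3.

Run:
```python
from st import *
import cv2
s,R=state();c=s["ee_pos"]
for nm,o,t in(("world",Z*.041,0),("tool",0*Z,-.041),("none",0*Z,0)):
    print(nm,[np.round(p("side",c+o+R@[x,-.094,z+t])).astype(int).tolist() for z in(-.06,-.10) for x in(-.0375,.0375)])
# box lid in side3: changed pixels vs side0 that are light-bluish
a=cv2.imread("pics/side0.png").astype(int);b=cv2.imread("pics/side3.png").astype(int)
m=((b[...,0]-b[...,2]>8)&(abs(a-b).max(2)>15)&(b.min(2)>110)).astype(np.uint8);m=cv2.morphologyEx(m,cv2.MORPH_CLOSE,np.ones((5,5)))
n,l,st,ce=cv2.connectedComponentsWithStats(m)
for k in range(1,n):
    if st[k,4]>80: print(st[k],ce[k],w("side",*ce[k],.064), B@(w("side",*ce[k],.064)-O))
for q in((.646,.224,.064),(.525,.248,.064)): print("pred",p("side",q))
```

```text
world [[318, 315], [308, 220], [319, 313], [309, 210]]
tool [[323, 359], [313, 260], [325, 361], [314, 253]]
none [[321, 357], [312, 266], [323, 359], [313, 260]]
[442 330  13  12  88] [448.1364 335.4432] [0.6185 0.246  0.064 ] [ 0.1631 -0.1232  0.064 ]
[465 360  37  15 123] [483.9675 368.3496] [0.614  0.1521 0.064 ] [ 0.0737 -0.1522  0.064 ]
pred [471.24   337.0155]
pred [395.5054 353.9526]
```

Box is clear (rest y ≈ −0.13 to −0.15). The body position fits an offset along the tool axis, so the tips are about 27 mm behind the reported TCP. Moving in behind the bottle.

>>> drive_tool --motion '[[[-0.36,0,0.46,0,0,0,0],[-0.36,0,0.46,0,0,0,0],[-0.36,0,0.46,0,0,0,0],[-0.36,0,0.46,0,0,0,0],[-0.36,0,0.46,0,0,0,0],[-0.36,0,0.46,0,0,0,0],[-0.36,0,0.45,0,0,0,0],[-0.36,0,0.45,0,0,0,0]]]'

```text
time_s: 13.35
ee_pos: [0.4327, 0.0844, 0.0872]
eef_rot: [-1.978, -1.364, -1.029]
force: [-0.1, 0.0, 0.7]
width: 0.009
gripper_force: 0.0
```

>>> drive_tool --motion '[[[-0.07,0,0.17,0,0,0,0],[-0.01,0,0.12,0,0,0,0],[0.05,0,0.07,0,0,0,0],[0.05,0,0.07,0,0,0,0],[0,0,0,0,0,0,0]]]'

```text
time_s: 13.85
ee_pos: [0.4402, 0.1006, 0.0779]
eef_rot: [-1.978, -1.362, -1.031]
force: [0.7, 0.4, -0.3]
width: 0.007
gripper_force: 0.0
```

>>> drive_tool --motion '[[[0.03,0,0.05,0,0,0,0],[0.03,0,0.05,0,0,0,0],[0.03,0,0.05,0,0,0,0]]]'

```text
time_s: 14.15
ee_pos: [0.4431, 0.1087, 0.0765]
eef_rot: [-1.978, -1.36, -1.03]
force: [0.4, 0.1, 0.8]
width: 0.002
gripper_force: 0.3
```

>>> drive_tool --motion '[[[0.03,0,0.05,0,0,0,0],[0.03,0,0.05,0,0,0,0],[0.03,0,0.05,0,0,0,0]]]'

```text
time_s: 14.45
ee_pos: [0.4466, 0.1167, 0.0765]
eef_rot: [-1.978, -1.36, -1.031]
force: [-3.3, -7.1, 9.2]
width: 0.006
gripper_force: 4.5
```

>>> drive_tool --motion '[[[0.03,0,0.05,0,0,0,0],[0.03,0,0.05,0,0,0,0]]]'

```text
time_s: 14.65
ee_pos: [0.4487, 0.1221, 0.0762]
eef_rot: [-1.978, -1.36, -1.032]
force: [-2.3, -6.4, 9.1]
width: 0.004
gripper_force: 4.4
```

Contact came where predicted (tip rest x ≈ −0.048), so the tool-axis offset is confirmed. I'll work out the lowering arc about the hinge.

```bash
cat > arc.py <<'E'
import sys
from st import *
def rows(th1,n,dd=0.,s0=None,d=.0405,phiend=90,thend=90):
    s,R=state();H=np.array([0,.009])
    P=B@(s["ee_pos"]-O);z=(B@R)[:,2];phi=np.arctan2(-z[2],z[0]);p2=P[[0,2]]
    tx=lambda f:np.array([np.sin(f),np.cos(f)]);tz=lambda f:np.array([np.cos(f),-np.sin(f)])
    C=lambda q,f:q+.0075*tx(f)-.027*tz(f)
    c=C(p2,phi)-H;r0=np.hypot(*c);sl=np.sqrt(r0**2-d**2);th=np.arctan2(c[0],c[1])+np.arctan2(d,sl)
    S=s0 or sl
    print("t",s["time_s"],"y",P[1],"C",c+H,"s",sl,"theta",np.degrees(th),"phi",np.degrees(phi),"F rest",B@s["force"])
    for k in range(1,n+1):
        t=th+(np.radians(th1)-th)*k/n;f=phi+(np.radians(phiend)-phi)*(t-th)/(np.radians(thend)-th)
        # current vars
        if k==1:q,f0=p2,phi
        cc=H+S*np.array([np.sin(t),np.cos(t)])+(d-dd)*np.array([-np.cos(t),np.sin(t)])
        qn=cc-.0075*tx(f)+.027*tz(f);v=qn-q
        print(np.round([v@tx(f0)/.05,v@tz(f0)/.05,-(f-f0)/.08],2));q,f0=qn,f
E
python3 -c "
from arc import *
rows(28,12)"
```

```text
t 14.65 y -0.008196578342876251 C [-0.0306  0.0978] s 0.08474890653618271 theta 6.502608375842613 phi 34.96131515522812 F rest [-6.8146 -0.1592  9.1192]
[ 0.04  0.03 -0.26]
[ 0.04  0.03 -0.26]
[ 0.04  0.03 -0.26]
[ 0.03  0.03 -0.26]
[ 0.03  0.03 -0.26]
[ 0.03  0.03 -0.26]
[ 0.03  0.03 -0.26]
[ 0.03  0.04 -0.26]
[ 0.03  0.04 -0.26]
[ 0.03  0.04 -0.26]
[ 0.03  0.04 -0.26]
[ 0.03  0.04 -0.26]
```

>>> drive_tool --motion '[[[0.04,0,0.03,0,-0.26,0,0],[0.04,0,0.03,0,-0.26,0,0],[0.04,0,0.03,0,-0.26,0,0],[0.03,0,0.03,0,-0.26,0,0],[0.03,0,0.03,0,-0.26,0,0],[0.03,0,0.03,0,-0.26,0,0],[0.03,0,0.03,0,-0.26,0,0],[0.03,0,0.04,0,-0.26,0,0]]]'

```text
time_s: 15.45
ee_pos: [0.4546, 0.1392, 0.0779]
eef_rot: [-2.104, -1.447, -0.88]
force: [-1.9, -3.9, -1.7]
width: 0.005
gripper_force: 1.9
```

```bash
python3 -c "
from arc import *
rows(42,12,s0=.085)"
```

```text
t 15.45 y -0.007664993982346464 C [-0.0087  0.1022] s 0.08438851510126331 theta 20.331041490965134 phi 44.62448885674294 F rest [-4.3275  0.3934 -1.6572]
[ 0.04  0.03 -0.26]
[ 0.03  0.04 -0.26]
[ 0.03  0.04 -0.26]
[ 0.03  0.04 -0.26]
[ 0.03  0.04 -0.26]
[ 0.03  0.04 -0.26]
[ 0.03  0.04 -0.26]
[ 0.03  0.04 -0.26]
[ 0.03  0.04 -0.26]
[ 0.03  0.04 -0.26]
[ 0.03  0.04 -0.26]
[ 0.03  0.04 -0.26]
```

>>> drive_tool --motion '[[[0.03,0,0.04,0,-0.26,0,0],[0.03,0,0.04,0,-0.26,0,0],[0.03,0,0.04,0,-0.26,0,0],[0.03,0,0.04,0,-0.26,0,0],[0.03,0,0.04,0,-0.26,0,0],[0.03,0,0.04,0,-0.26,0,0],[0.03,0,0.04,0,-0.26,0,0],[0.03,0,0.04,0,-0.26,0,0],[0.03,0,0.04,0,-0.26,0,0],[0.03,0,0.04,0,-0.26,0,0]]]'

```text
time_s: 16.45
ee_pos: [0.4633, 0.162, 0.0721]
eef_rot: [-2.251, -1.548, -0.676]
force: [-1.6, -4.3, 1.4]
width: 0.005
gripper_force: 1.6
```

```bash
python3 -c "
from arc import *
rows(60,12,s0=.085)"
```

```text
t 16.45 y -0.007752992647909997 C [0.021  0.0988] s 0.08286213269877923 theta 39.197617771731394 phi 56.54952199768016 F rest [-4.5705  0.0275  1.4432]
[ 0.07  0.03 -0.25]
[ 0.03  0.04 -0.25]
[ 0.03  0.04 -0.25]
[ 0.03  0.04 -0.25]
[ 0.03  0.04 -0.25]
[ 0.03  0.04 -0.25]
[ 0.02  0.04 -0.25]
[ 0.02  0.04 -0.25]
[ 0.02  0.04 -0.25]
[ 0.02  0.04 -0.25]
[ 0.02  0.04 -0.25]
[ 0.02  0.04 -0.25]
```

>>> drive_tool --motion '[[[0.04,0,0.04,0,-0.25,0,0],[0.04,0,0.04,0,-0.25,0,0],[0.03,0,0.04,0,-0.25,0,0],[0.03,0,0.04,0,-0.25,0,0],[0.03,0,0.04,0,-0.25,0,0],[0.03,0,0.04,0,-0.25,0,0],[0.03,0,0.04,0,-0.25,0,0],[0.02,0,0.04,0,-0.25,0,0],[0.02,0,0.04,0,-0.25,0,0],[0.02,0,0.04,0,-0.25,0,0],[0.02,0,0.04,0,-0.25,0,0],[0.02,0,0.04,0,-0.25,0,0]]]'

```text
time_s: 17.65
ee_pos: [0.4726, 0.1856, 0.0587]
eef_rot: [-2.404, -1.653, -0.418]
force: [0.6, -3.4, 2.1]
width: 0.005
gripper_force: 1.3
```

```bash
python3 -c "
from arc import *
rows(82,12,s0=.087)"
```

```text
t 17.65 y -0.008034394514398979 C [0.053  0.0866] s 0.08483063937566547 theta 59.83280902971624 phi 70.28905070279227 F rest [-2.9785 -1.7691  2.1161]
[ 0.07  0.04 -0.26]
[ 0.02  0.05 -0.26]
[ 0.02  0.05 -0.26]
[ 0.02  0.05 -0.26]
[ 0.02  0.05 -0.26]
[ 0.02  0.05 -0.26]
[ 0.02  0.05 -0.26]
[ 0.02  0.05 -0.26]
[ 0.02  0.05 -0.26]
[ 0.02  0.05 -0.26]
[ 0.02  0.05 -0.26]
[ 0.02  0.05 -0.26]
```

>>> drive_tool --motion '[[[0.04,0,0.04,0,-0.26,0,0],[0.03,0,0.05,0,-0.26,0,0],[0.02,0,0.05,0,-0.26,0,0],[0.02,0,0.05,0,-0.26,0,0],[0.02,0,0.05,0,-0.26,0,0],[0.02,0,0.05,0,-0.26,0,0],[0.02,0,0.05,0,-0.26,0,0],[0.02,0,0.05,0,-0.26,0,0],[0.02,0,0.05,0,-0.26,0,0],[0.02,0,0.05,0,-0.26,0,0],[0.02,0,0.05,0,-0.26,0,0]]]'

```text
time_s: 18.75
ee_pos: [0.479, 0.2028, 0.0354]
eef_rot: [-2.532, -1.741, -0.146]
force: [-0.1, -1.7, 1.3]
width: 0.006
gripper_force: 1.3
```

```bash
python3 -c "
from arc import *
rows(90,6,s0=.087)"
```

```text
t 18.75 y -0.007960570800396525 C [0.0777 0.0631] s 0.08562957660687655 theta 80.47031981682075 phi 83.41976172123557 F rest [-1.6039 -0.5511  1.3433]
[ 0.04  0.04 -0.24]
[ 0.01  0.04 -0.24]
[ 0.01  0.04 -0.24]
[ 0.01  0.04 -0.24]
[ 0.01  0.05 -0.24]
[ 0.01  0.05 -0.24]
```

>>> drive_tool --motion '[[[0.02,0,0.04,0,-0.24,0,0],[0.02,0,0.04,0,-0.24,0,0],[0.01,0,0.04,0,-0.24,0,0],[0.01,0,0.04,0,-0.24,0,0],[0.01,0,0.05,0,-0.24,0,0],[0.01,0,0.05,0,-0.24,0,0]]]'

```text
time_s: 19.35
ee_pos: [0.4821, 0.2068, 0.0256]
eef_rot: [2.587, 1.778, 0.003]
force: [-9.8, -18.5, 49.6]
width: 0.005
gripper_force: 24.6
```

>>> drive_tool --motion '[[[0,0,0.04,0,0,0,0],[0,0,0.02,0,0,0,0]]]'

```text
time_s: 19.55
ee_pos: [0.4837, 0.2069, 0.0255]
eef_rot: [2.585, 1.778, 0.009]
force: [-12.0, -20.5, 64.3]
width: 0.005
gripper_force: 31.2
```

>>> drive_tool --motion '[[[0,0,0.03,0,0,0,0],[0,0,0,0,0,0,0]]]'

```text
time_s: 19.75
ee_pos: [0.4846, 0.2069, 0.0254]
eef_rot: [2.585, 1.777, 0.012]
force: [-11.8, -21.2, 68.1]
width: 0.005
gripper_force: 32.8
```

Hard stop reached (tip at z ≈ 0.052 as expected, force rising). Backing off upward.

>>> drive_tool --motion '[[[0,0,-0.06,0,0,0,0],[0,0,-0.06,0,0,0,0],[0,0,-0.1,0,0,0,0],[0,0,-0.3,0,0,0,0],[0,0,-0.8,0,0,0,0],[0,0,-1,0,0,0,0],[0,0,-1,0,0,0,0],[0,0,-1,0,0,0,0],[0,0,-1,0,0,0,0],[0,0,-0.8,0,0,0,0],[0,0,0,0,0,0,0]]]'

```text
time_s: 20.85
ee_pos: [0.4812, 0.2072, 0.3313]
eef_rot: [2.588, 1.779, 0.014]
force: [0.2, 0.8, 0.3]
width: 0.006
gripper_force: 0.0
```

Run:
```python
from station import r
import cv2
print(r.get_state()["ee_pos"],r.get_state()["force"])
i=cv2.resize(r.camera("side")["image"],(800,600),interpolation=cv2.INTER_CUBIC);cv2.imwrite("pics/side5.png",cv2.resize(i[210:570,220:620],(800,600)[:1]+(720,))[:600])
```

```text
[0.48117416 0.20724628 0.33128161] [0.15705285 0.80076781 0.28853087]
```

View pics/side5.png

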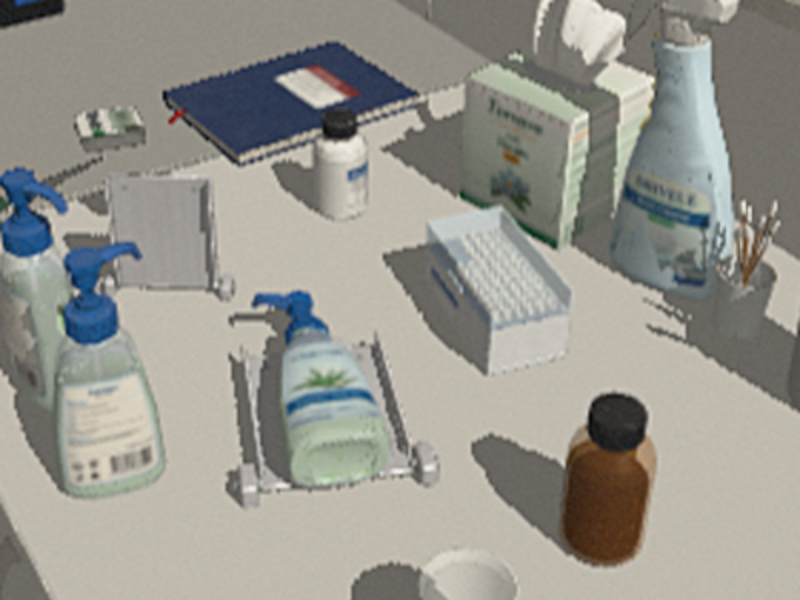

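The flap is down with the bottle lying lengthways between its lips ((320,410)). The box is well clear at (500,290), and the small bottles and beaker have not moved.

```bash
python3 -c "
from station import r
print(r.close_job())"
```

```text
the job is handed in; nothing more can be done
None
```

I pushed the tip box clear of the rest, then tipped the pump bottle onto the flap and lowered both to the stop; in the last picture the bottle lies lengthways between the lips, both small bottles and the beaker look unmoved, and the job was handed in at about 21 s (no verdict returned).

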